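# Refit the push-to-run knob of the bench control box

### The arm

A 6-joint arm with a two-finger parallel gripper is mounted at the origin on a cart in front of the work surface, level with it; the furniture and walls round the work are solid. World frame = base frame: x ahead of the robot, y to its left, z up, the work surface at z = 0. Lengths are in mm, angles in rad, forces in N, time in s.
With the tool pointing down it reaches from about 300 to 775 mm from the base axis. Payload 14.6 kg.
Tool frame: the origin (TCP) lies on the front face of the gripper's body, between the roots of the fingers; the fingertips stand 97 mm ahead of it and the grasp point (between the pads) lies 78 mm ahead of it; z points along the fingers, y is the direction in which the jaws open and shut (so a half turn about z gives the same grasp; the last joint's range is limited). The gripper opens to 94 mm and grips with 3 to 60 N. Pads are 16 mm wide; open, the fingers measure 119 mm over their backs; the gripper's body (75 mm by 177 mm) begins 78 mm behind the grasp point.
Start: joints at [1.086, 0.3, 1.521, -0, 1.321, -0.067], TCP at [223.159, 502.683, 302.646] pointing down, gripper open.
Joint ranges: [-3.03, 3.03], [-0.79, 2.21], [0.23, 2.52], [-1.04, 4.18], [0, 3.07], [-2.55, 2.55]. Speed limits (rad/s): [2.22, 2.22, 2.57, 3.14, 3.14, 3.14].

### API

Orientations are given as [roll, pitch, yaw] about the fixed x, y, z axes, in that order (R = Rz(yaw) Ry(pitch) Rx(roll)).
In Python, from cell import manip, eyes, finder gives the robot as it stands.
- The arm moves only by the tool drive_tool, never from a script. Its argument "rows" is a list of rows, each an object with "offset": the shift along the tool's x, y, z in mm, a list of three; "spin": the turn about the tool's z in degrees; "jaw": the finger opening in mm, from 0 to 94. In form: [{"offset": [dx, dy, dz], "spin": spin, "jaw": jaw}, ...]. A call has 1 to 20 rows; each row shifts and turns the commanded pose from where the row before left it, along the tool's axes as they then stand; what a row does not reach is not made up. A row lasts 1/10 s, in which the tool goes at most 50 mm and 8.59 degrees, less where a joint would pass 70% of its speed; a pose out of reach is approached as far as the arm can. A call is refused whole if a number of a shift passes 50 or a number of a turn 8.59, either way. A call with a gripper value outside its range is refused whole. The fingers move at their own pace and stop on an object; "force" is the grip in N (left out, the last holds). Time passes only in rows, so rows that do not move let the fingers close. It gives the time, the measured TCP pose, the force and the opening at its end, in the units of the state.
- manip.read_state(): the state, without advancing time (a new reading comes with each control period).
- eyes.camera(name): name is "side" or "top" or "wrist"; returns a dict with "color" (384x512x3 uint8, blue, green, red), "depth" (384x512 float32, mm along the optical axis (not along the pixel's ray), 0 where there is no reading), "vfov" (degrees; the focal length in pixels is half the picture's height over the tangent of half this angle, whatever the lens; pixels are square), "cx", "cy" (the principal point, pixels), "D" ([k1, k2, p1, p2, k3] as OpenCV has them; the pictures are not rectified), "rvec" (rotation vector, rad) and "tvec" (3), from world to camera coordinates, as OpenCV has them. Camera axes: x right, y down, z forward; pixel columns grow to the right and rows downward; lengths in mm; the calibration is good to about 2 mm. A picture is of the moment at which its call begins.
- manip.sign_off(): hands the job in, once; it reports no verdict.
Trained networks look in the newest picture that a camera, given by its name, has taken for a name from the list of things; names that differ only in an ending like _2 or _b are one class to them, and where a whole thing is asked for, a point or a joint stands for the part that bears it (a point fixed in the world has none). Each returns a list of dicts, best first, with "p" (0 to 1); they miss things now and then, are a little off and sometimes report something else, mostly with a low value. They report only what shows in the picture. A call takes as long as a camera call. They do not tell look-alikes from the thing itself.
- finder.find_in(camera, target): "uv" ([column, row] in pixels, amid what is visible of it).
The state is a dict: "clock": time; "joints": joint angles; "qd": joint speeds; "effort": joint torques, N m; "eef_pos": TCP position; "eef_rot": TCP orientation; "wrist_force": force on the tool from outside, world axes, zero at the start; "moment": the same for the moment, N m; "finger_gap": finger opening in mm.
Only numpy, scipy, OpenCV 4.12 (cv2) and the standard library are available. Lean on these libraries where they do the work, as an engineer would, in place of code of your own. Each camera call takes 0.05 s, during which the arm holds its last target. There are 200 camera calls.

### The job

The control box on the bench is missing its dial ring and knob. Slip the dial ring over the round bush so that it lies flat on the box and let go of it; then turn the knob so that the flat in its bore matches the flat of the D-shaped shaft, push it fully home and press it right down against the shaft's spring. This is a push-to-run control: finish while still holding the knob pressed down, and leave the other things on the bench where they are.

Things in the scene. Friction and masses are not known exactly. Their poses are not given: they have to be found in the camera images.
- control_box: fixed grey metal box on the bench, 120 mm (x) by 92 mm (y), its top plate 50 mm high; origin under its centre at bench level, z up. An upright steel bush, 30 mm diameter, chamfered at the top, stands 12 mm above the middle of the plate, with the D-shaft in it. Rocker switch on the -x face, cable gland on the +x face; only flat screw heads on the plate.
- shaft_tip (a point): centre of the top of the upright steel D-shaft, 96 mm above the bench unpressed; z up, x points to its flat (dark face, roughly towards the robot; its yaw differs from the box's). Top 22 mm: dia. 16 mm, flat 4.5 mm from the axis, tip chamfered 1.5 mm; below, a round step 20 mm dia., 12 mm long, with a dark line on the flat's side. Turns only against stiff friction (0.15 N m).
- shaft (a joint): how far the shaft is pressed down, m: 0 up (as found), 0.005 fully down. Its spring pushes back with about 4 N at the start and 10 N at full travel, and lifts it again when let go.
- dial_ring: loose flat aluminium ring lying on the bench, outer diameter 52 mm, hole 35 mm, 14 mm high, 60 g, with small dark tick marks on top; origin at the centre of its underside, z up.
- knob: loose black knob standing on the bench, bore down, 70 g, 52 mm high: round skirt 44 mm diameter, 24 mm high, and on it a grip bar 42 mm long (x), 18 mm wide (y), 28 mm high: grip it across y, 25 to 52 mm above the underside. Origin at the centre of its underside, z up; x points to the pointer nose on the skirt; a white line on the bar's top runs from its middle towards the nose.
- knob_bore (a point): centre of the mouth of the D bore in the knob's underside (same point and axes as the knob's origin). Bore 18 mm in diameter, its flat 5.5 mm from the axis on the pointer (+x) side, 20 mm deep. Fully home, its end rests on the shaft's tip: this point is then 20 mm below the tip, and knob x and shaft x agree (slack about 9 degrees).
- knob_pointer (a point): foot of the knob's pointer nose, 26 mm from the bore's axis along the knob's +x, at the height of its underside.
- tape: bystander: black tape measure standing on the bench, 36 x 72 x 62 mm, loose; origin at the centre of its underside.
- offcut: bystander: square wooden offcut 50 x 50 x 18 mm, loose; origin at the centre of its underside.
- rule: bystander: yellow folded rule, 16 x 236 x 19 mm (long along its own y), loose; origin at the centre of its underside.
Mind the look-alikes: they are no part of the job. Leave any red or yellow look-alike of the knob alone.

How it is judged:
By the outcome, as a careful person would: the job done as asked, in the order asked, and still so for the second after the job is handed in, while the arm keeps its last pose, push and grip.
It also fails if it takes over 51 s, if anything falls off the work surface, if the arm or the gripper's body presses on something with over 40 N, if the wrist force passes 120 N, or if a joint passes its speed limit or range.

## Working session

There is one attempt and no reset: what is moved stays moved. The work goes in short steps, Python scripts to look and compute and a tool call to move; the robot and the scene stay as the last step left them, time stands still between calls to the robot, and variables do not carry over. Pictures are saved under pics/ and viewed, about 8 in all and at most 12, crops included, and the job is handed in when it is done.

Besides the shell and the picture viewer there is one more tool, called after "Emit:" as name(argument=value, ...) on one line, values as JSON. drive_tool: Moves the arm, as the interface text tells. Its arguments: {"type":"object","properties":{"rows":{"type":"array","items":{"type":"object","properties":{"offset":{"type":"array","items":{"type":"number"}},"spin":{"type":"number"},"jaw":{"type":"number"}}}},"force":{"type":"number"}},"required":["rows"]}

```bash
mkdir -p pics; cat > h.py <<'E'
import numpy as np, cv2
from cell import manip, eyes, finder
def K(c):
    h,w=c["color"].shape[:2]; f=h/2/np.tan(np.radians(c["vfov"])/2)
    return np.array([[f,0,c["cx"]],[0,f,c["cy"]],[0,0,1.]])
def ray(c,uv):
    p=cv2.undistortPoints(np.array(uv,float).reshape(-1,1,2),K(c),np.array(c["D"],float))[:,0]
    R=cv2.Rodrigues(np.array(c["rvec"],float))[0]; t=np.array(c["tvec"],float).ravel()
    return -R.T@t,(np.c_[p,np.ones(len(p))])@R
def onz(c,uv,z):
    o,d=ray(c,uv); return o+d*((z-o[2])/d[:,2])[:,None]
def cloud(c):
    h,w=c["depth"].shape; v,u=np.mgrid[:h,:w]
    o,d=ray(c,np.stack([u.ravel(),v.ravel()],1)); return (o+d*c["depth"].ravel()[:,None]).reshape(h,w,3)
def proj(c,P):
    return cv2.projectPoints(np.array(P,float).reshape(-1,1,3),np.array(c["rvec"],float),np.array(c["tvec"],float),K(c),np.array(c["D"],float))[0][:,0]
E
python3 - <<'E'
from h import *
s=manip.read_state();print({k:np.round(v,3) for k,v in s.items()})
ims=[]
for n in ["top","side"]:
    c=eyes.camera(n); cl=cloud(c)
    print(n,"cam",ray(c,[[256,192]])[0].round(),c["vfov"])
    for t in ["control_box","shaft_tip","dial_ring","knob","knob_pointer","tape","offcut","rule"]:
        for r in finder.find_in(n,t)[:3]:
            u,v=np.round(r["uv"]).astype(int); print(t,round(r["p"],2),u,v,cl[v,u].round())
    ims.append(c["color"]); cv2.imwrite(f"pics/{n}0.png",cv2.resize(c["color"],(800,600),interpolation=cv2.INTER_CUBIC))
E
```

```text
{'clock': np.float64(0.0), 'joints': array([ 1.086,  0.3  ,  1.522,  0.   ,  1.321, -0.067]), 'qd': array([-0.001,  0.   , -0.   , -0.001,  0.   , -0.002]), 'effort': array([-2.0000e-03, -5.3179e+01, -3.5275e+01,  7.1000e-02,  2.4000e-02,
       -0.0000e+00]), 'eef_pos': array([223.092, 502.562, 302.086]), 'eef_rot': array([-3.14 , -0.   ,  2.724]), 'wrist_force': array([ 0.267, -0.313,  0.155]), 'moment': array([-0.039, -0.035,  0.039]), 'finger_gap': np.float64(94.073)}
top cam [ 381. -261.  970.] 49.424263229270316
control_box 0.61 196 165 [ 587. -115.   74.]
shaft_tip 0.63 193 161 [ 591. -112.   95.]
dial_ring 0.47 284 183 [ 563. -313.   -1.]
knob 0.87 303 273 [ 381. -261.  970.]
knob 0.75 268 230 [ 447. -275.   54.]
knob 0.69 307 229 [ 451. -361.   51.]
knob_pointer 0.85 296 273 [ 355. -337.   51.]
knob_pointer 0.66 264 228 [ 452. -267.   53.]
knob_pointer 0.52 307 228 [ 452. -361.   57.]
offcut 0.59 252 103 [ 754. -235.   18.]
rule 0.82 360 188 [ 550. -489.   14.]
side cam [  71. -896.  395.] 48.31998773518723
control_box 0.64 242 197 [ 555. -164.   51.]
dial_ring 0.7 284 238 [ 571. -292.   -1.]
knob 0.95 257 261 [ 443. -377.   28.]
knob 0.76 203 269 [ 346. -365.   40.]
knob 0.63 227 239 [ 437. -291.   36.]
knob_pointer 0.7 258 258 [ 446. -376.   32.]
knob_pointer 0.62 203 270 [ 348. -362.   36.]
knob_pointer 0.57 223 242 [ 435. -279.   25.]
tape 0.93 162 236 [ 340. -219.   40.]
offcut 0.57 333 204 [ 751. -251.   17.]
rule 0.64 344 282 [ 530. -498.   16.]
```

View pics/top0.png

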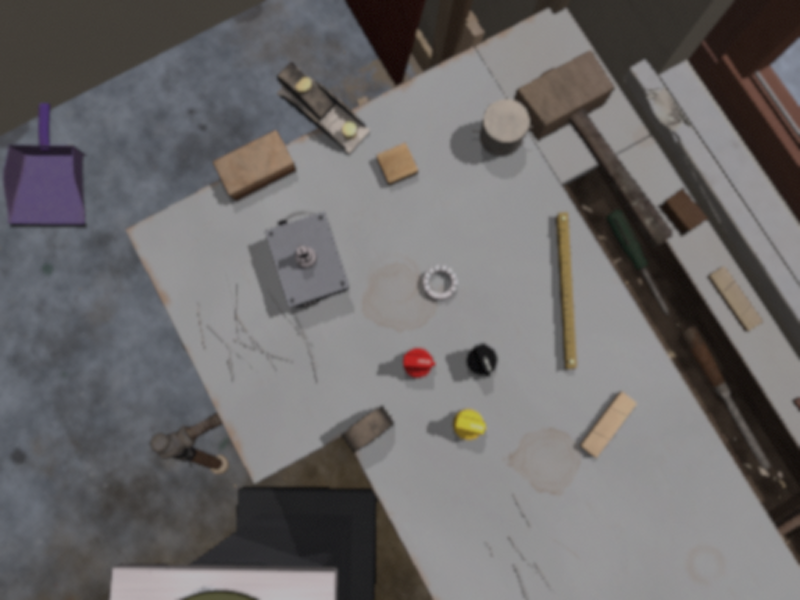

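View pics/side0.png

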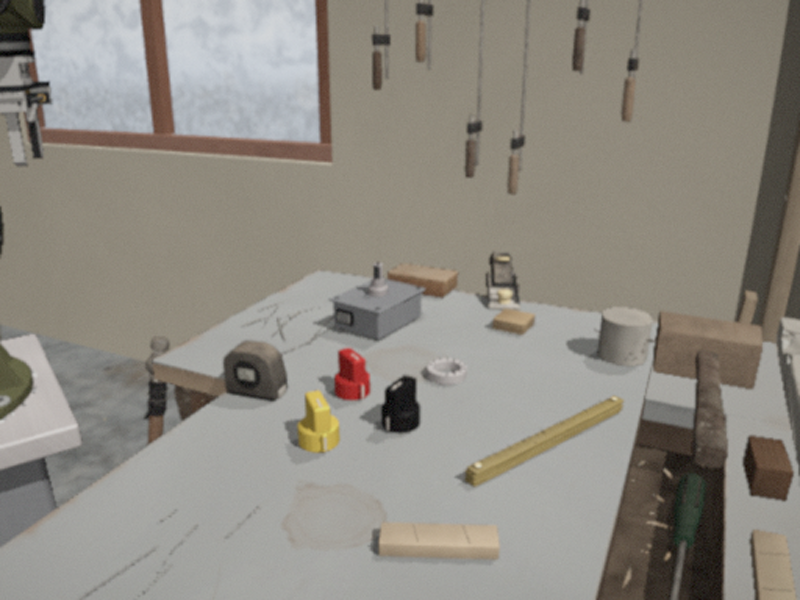

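The side and top pictures show the black knob (top view 482,360), the ring (440,283), the box with its shaft (305,257), and red and yellow decoy knobs. I'll turn the tool to yaw 90°, where tool x is world y and tool y is world x. Then I'll go over and look from close by.

Emit:
drive_tool(rows=[{"offset": [0, 0, 0], "spin": 8.26, "jaw": 94}, {"offset": [0, 0, 0], "spin": 8.26, "jaw": 94}, {"offset": [0, 0, 0], "spin": 8.26, "jaw": 94}, {"offset": [0, 0, 0], "spin": 8.26, "jaw": 94}, {"offset": [0, 0, 0], "spin": 8.26, "jaw": 94}, {"offset": [0, 0, 0], "spin": 8.26, "jaw": 94}, {"offset": [0, 0, 0], "spin": 8.26, "jaw": 94}, {"offset": [0, 0, 0], "spin": 8.26, "jaw": 94}])

```text
clock: 1.7
eef_pos: [223.1, 502.7, 302.6]
eef_rot: [-3.142, 0.0, 1.565]
wrist_force: [-0.1, 0.4, 0.3]
finger_gap: 94.0
```

Emit:
drive_tool(rows=[{"offset": [-46.5, 15.4, 0], "spin": 0, "jaw": 94}, {"offset": [-46.5, 15.4, 0], "spin": 0, "jaw": 94}, {"offset": [-46.5, 15.4, 0], "spin": 0, "jaw": 94}, {"offset": [-46.5, 15.4, 0], "spin": 0, "jaw": 94}, {"offset": [-46.5, 15.4, 0], "spin": 0, "jaw": 94}, {"offset": [-46.5, 15.4, 0], "spin": 0, "jaw": 94}, {"offset": [-46.5, 15.4, 0], "spin": 0, "jaw": 94}, {"offset": [-46.5, 15.4, 0], "spin": 0, "jaw": 94}, {"offset": [-46.5, 15.4, 0], "spin": 0, "jaw": 94}, {"offset": [-46.5, 15.4, 0], "spin": 0, "jaw": 94}, {"offset": [-46.5, 15.4, 0], "spin": 0, "jaw": 94}, {"offset": [-46.5, 15.4, 0], "spin": 0, "jaw": 94}, {"offset": [-46.5, 15.4, 0], "spin": 0, "jaw": 94}, {"offset": [-46.5, 15.4, 0], "spin": 0, "jaw": 94}, {"offset": [-46.5, 15.4, 0], "spin": 0, "jaw": 94}, {"offset": [-46.5, 15.4, 0], "spin": 0, "jaw": 94}, {"offset": [-46.5, 15.4, 0], "spin": 0, "jaw": 94}, {"offset": [-46.5, 15.4, 0], "spin": 0, "jaw": 94}])

```text
clock: 3.5
eef_pos: [500.3, -336.5, 302.6]
eef_rot: [3.142, -0.0, 1.57]
wrist_force: [0.4, -0.1, 0.4]
finger_gap: 94.4
```

```bash
python3 - <<'E'
from h import *
s=manip.read_state();print(s["clock"],s["eef_pos"],s["eef_rot"],np.round(s["joints"],2))
c=eyes.camera("wrist"); cl=cloud(c); np.save("w1d.npy",cl)
print("cam",ray(c,[[256,192]]),c["vfov"])
for t in ["dial_ring","knob","knob_pointer","control_box","shaft_tip","offcut"]:
    for r in finder.find_in("wrist",t)[:3]:
        u,v=np.round(r["uv"]).astype(int); print(t,round(r["p"],2),u,v,cl[v,u].round(1))
cv2.imwrite("pics/w1.png",cv2.resize(c["color"],(800,600),interpolation=cv2.INTER_CUBIC))
E
```

```text
3.5 [ 500.3125037  -336.48941533  302.55659696] [ 3.14152186e+00 -1.58712907e-06  1.57021673e+00] [-0.65  0.42  1.36  0.    1.36 -0.65]
cam (array([ 500.78841467, -256.57210143,  383.73492945]), array([[ 0.03492928, -0.25962822, -0.9657972 ]])) 70.09073800011066
dial_ring 0.97 303 160 [ 580.4 -313.3   -0.6]
knob 0.95 211 202 [ 455.8 -359.    51.4]
knob 0.95 141 183 [ 369.4 -334.3   51. ]
knob 0.63 205 133 [ 451.7 -273.6   50.7]
knob_pointer 0.87 142 188 [ 368.7 -341.5   47.8]
knob_pointer 0.74 210 201 [ 454.3 -358.3   49.4]
knob_pointer 0.7 207 134 [ 454.  -274.7   51. ]
control_box 0.58 319 13 [ 578.1 -149.1   49.9]
offcut 0.73 438 103 [ 742.5 -238.5   19.4]
```

View pics/w1.png

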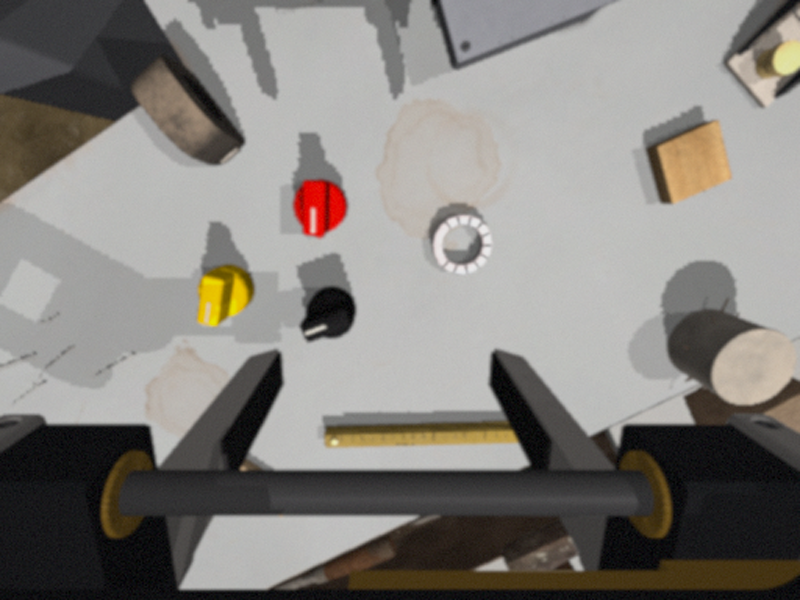

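The wrist view has the ring at (462,243) and the black knob at (330,315), with its white line pointing to image left and slightly down (about −160° world). Next I'll fit both from the depth data.

```bash
cat >> h.py <<'E'
from scipy.optimize import least_squares
def seg(cl,cx,cy,r,z0,z1):
    m=(np.hypot(cl[...,0]-cx,cl[...,1]-cy)<r)&(cl[...,2]>z0)&(cl[...,2]<z1); return m
def ann(P,ri,ro):   # annulus centre: points between radii
    f=lambda q:(lambda d:np.maximum(d-ro,0)+np.maximum(ri-d,0))(np.hypot(P[:,0]-q[0],P[:,1]-q[1]))
    return least_squares(f,P[:,:2].mean(0),loss="soft_l1").x
E
python3 - <<'E'
from h import *
for n in ["wrist","top"]:
    c=eyes.camera(n); cl=cloud(c)
    m=seg(cl,570,-313,60,9,20); P=cl[m]; print(n,"ring",len(P),ann(P,17.5,26),(P[:,:2].min(0)+P[:,:2].max(0))/2,np.median(P[:,2]))
    m=seg(cl,450,-360,32,43,60); P=cl[m]; r=cv2.minAreaRect(P[:,:2].astype(np.float32)); print("bar",len(P),r,np.median(P[:,2]))
    w=m&(c["color"].min(2)>(110)); print("white",w.sum(),cl[w].mean(0) if w.any() else 0)
    if w.sum()>3:
        d=cl[w].mean(0)[:2]-np.array(r[0]);print("dir",np.degrees(np.arctan2(d[1],d[0])))
    m=seg(cl,590,-112,14,85,110);print("tip",m.sum(),cl[m].mean(0) if m.any() else 0)
E
```

```text
wrist ring 626 [ 566.68740367 -306.28852756] [ 566.80930702 -306.78071093] 13.202267934777353
bar 458 ((451.46502685546875, -367.37384033203125), (41.36820983886719, 18.03630256652832), 21.863779067993164) 50.88771321886969
white 59 [ 441.37730474 -372.07088397   51.1858963 ]
dir -155.03237850304768
tip 0 0
top ring 156 [ 567.94010858 -306.44420476] [ 568.33098755 -302.04909123] 14.500223827481932
bar 0 ((0.0, 0.0), (0.0, 0.0), 0.0) nan
white 0 0
tip 43 [ 592.97368394 -111.45792793   95.06913476]
  return _methods._mean(a, axis=axis, dtype=dtype,
  ret = ret.dtype.type(ret / rcount)
```

Emit:
drive_tool(force=15, rows=[{"offset": [15, 33.4, 0], "spin": 0, "jaw": 94}, {"offset": [15, 33.4, 20], "spin": 0, "jaw": 80}, {"offset": [0, 0, 45], "spin": 0, "jaw": 75}, {"offset": [0, 0, 45], "spin": 0, "jaw": 75}, {"offset": [0, 0, 45], "spin": 0, "jaw": 75}, {"offset": [0, 0, 35], "spin": 0, "jaw": 75}, {"offset": [0, 0, 12.5], "spin": 0, "jaw": 75}, {"offset": [0, 0, 0], "spin": 0, "jaw": 60}, {"offset": [0, 0, 0], "spin": 0, "jaw": 45}, {"offset": [0, 0, 0], "spin": 0, "jaw": 45}, {"offset": [0, 0, 0], "spin": 0, "jaw": 45}, {"offset": [0, 0, 0], "spin": 0, "jaw": 45}])

```text
clock: 5.15
eef_pos: [567.3, -304.5, 101.4]
eef_rot: [3.14, 0.001, 1.571]
wrist_force: [-1.8, 1.2, 6.3]
finger_gap: 50.4
```

Emit:
drive_tool(rows=[{"offset": [0, 0, 0], "spin": 0, "jaw": 45}, {"offset": [0, 0, 0], "spin": 0, "jaw": 45}, {"offset": [0, 0, -20], "spin": 0, "jaw": 45}, {"offset": [0, 0, -20], "spin": 0, "jaw": 45}, {"offset": [0, 0, -50], "spin": 0, "jaw": 45}, {"offset": [0, 0, -50], "spin": 0, "jaw": 45}, {"offset": [0, 0, 0], "spin": 0, "jaw": 45}])

```text
clock: 5.85
eef_pos: [568.3, -305.2, 248.2]
eef_rot: [3.132, 0.006, 1.57]
wrist_force: [0.2, -0.4, -0.3]
finger_gap: 50.5
```

```bash
python3 - <<'E'
from h import *
s=manip.read_state();print(s["clock"],s["eef_pos"],s["eef_rot"],s["wrist_force"],s["finger_gap"])
c=eyes.camera("wrist"); cl=cloud(c); e=s["eef_pos"]
m=seg(cl,e[0],e[1],45,e[2]-100,e[2]-70); P=cl[m]
print(np.percentile(P[:,2],[5,50,95]))
cv2.imwrite("pics/w2.png",cv2.resize(c["color"],(800,600),interpolation=cv2.INTER_CUBIC))
for n in ["top","side"]:
    c=eyes.camera(n); cl=cloud(c)
    m=seg(cl,592,-112,16,88,110);print(n,"tip",m.sum(),cl[m].mean(0),cl[m].min(0),cl[m].max(0))
    m=seg(cl,592,-112,75,42,56);P=cl[m];print("plate",m.sum(),cv2.minAreaRect(P[:,:2].astype(np.float32)))
    p=proj(c,[[592,-112,75]])[0].astype(int); cv2.imwrite(f"pics/{n}box.png",cv2.resize(c["color"][p[1]-38:p[1]+38,p[0]-40:p[0]+40],None,fx=5,fy=5,interpolation=cv2.INTER_CUBIC))
a=cv2.imread("pics/topbox.png");b=cv2.imread("pics/sidebox.png");cv2.imwrite("pics/box.png",np.hstack([a,b]))
E
```

```text
5.85 [ 568.28359182 -305.22027979  248.15818073] [3.13158031 0.00611556 1.57047466] [ 0.19403707 -0.37968968 -0.26582064] 50.53284810650836
[151.07679326 159.75819608 173.65374806]
top tip 39 [ 593.21502586 -111.13243661   96.15665348] [ 587.12313403 -118.34105074   91.51992466] [ 599.58922804 -102.86095484  100.45929249]
plate 1222 ((601.71142578125, -107.94625854492188), (99.55883026123047, 92.46968078613281), 20.023929595947266)
side tip 26 [ 588.80005763 -111.82762725   92.8949057 ] [ 584.05253377 -119.54965451   88.39555185] [ 595.03374809 -102.9733102    95.75081531]
plate 717 ((590.4324951171875, -110.61400604248047), (122.03124237060547, 92.6126708984375), 19.878170013427734)
```

View pics/w2.png

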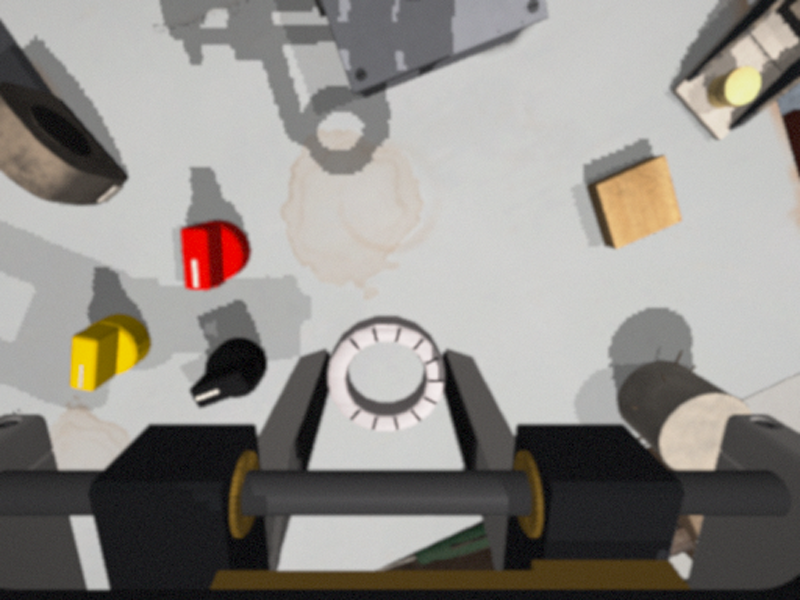

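View pics/box.png

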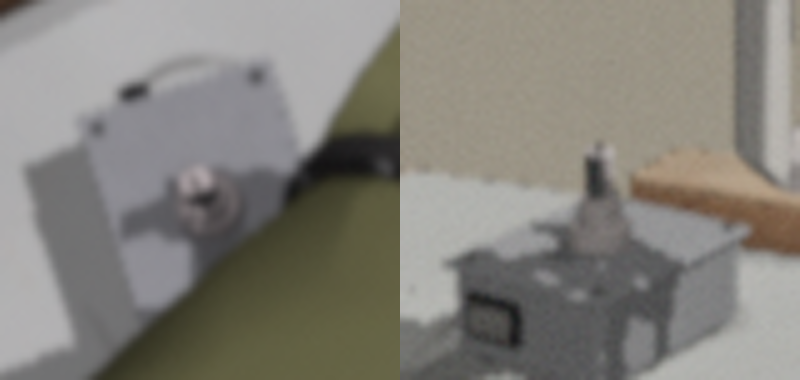

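The ring is held level between the pads (385,375), and the shaft's dark flat faces roughly the robot. Next I'll move to where the wrist camera looks straight down on the shaft.

Emit:
drive_tool(rows=[{"offset": [35, 8, 0], "spin": 0, "jaw": 45}, {"offset": [35, 8, 0], "spin": 0, "jaw": 45}, {"offset": [30, 8, 0], "spin": 0, "jaw": 45}, {"offset": [0, 0, 0], "spin": 0, "jaw": 45}, {"offset": [0, 0, 0], "spin": 0, "jaw": 45}])

```text
clock: 6.5
eef_pos: [590.7, -204.1, 238.7]
eef_rot: [-3.139, -0.001, 1.572]
wrist_force: [-0.9, -0.7, -1.2]
finger_gap: 50.3
```

```bash
python3 - <<'E'
from h import *
s=manip.read_state();e=s["eef_pos"];print(s["clock"],e,s["eef_rot"],s["finger_gap"])
c=eyes.camera("wrist"); cl=cloud(c)
m=seg(cl,591,-111,16,90,102);P=cl[m];print("tip",m.sum(),P.mean(0),np.median(P,0),(P.min(0)+P.max(0))/2,np.median(P[:,2]))
for f in (10,20):
    m=seg(cl,591,-111,20,55,68);
P=cl[m];print("bush",m.sum(),ann(P,10,15),(P[:,:2].min(0)+P[:,:2].max(0))/2)
m=seg(cl,e[0],e[1],24,e[2]-95,e[2]-75)|(seg(cl,e[0],e[1],32,e[2]-95,e[2]-75)&(abs(cl[...,0]-e[0])<22)); P=cl[m]; z=np.median(P[:,2]); 
pl=np.linalg.lstsq(np.c_[P[:,:2]-e[:2],np.ones(len(P))],P[:,2],rcond=None)[0]
print("ring",m.sum(),z-e[2],ann(P[abs(P[:,2]-z)<4],17.5,26)-e[:2],"slopes",pl)
p=proj(c,[[591,-111,80]])[0].astype(int);print(p)
cv2.imwrite("pics/w3.png",cv2.resize(c["color"][max(p[1]-60,0):p[1]+60,p[0]-80:p[0]+80],(800,600),interpolation=cv2.INTER_CUBIC))
E
```

```text
6.5 [ 590.74145815 -204.07166564  238.70376236] [-3.13939915e+00 -7.09843794e-04  1.57158117e+00] 50.2918124681285
tip 297 [ 592.96308388 -110.61138453   94.76452001] [ 592.80703551 -110.52446385   94.93892093] [ 592.84108579 -110.85543335   93.94290852] 94.93892092952714
bush 426 [ 592.05697296 -111.04442548] [ 592.1383726  -111.13383658]
ring 2459 -88.4527594804758 [ 0.28568343 -0.74878941] slopes [-1.32916653e-03  5.08931293e-04  1.49780782e+02]
[246 101]
```

View pics/w3.png

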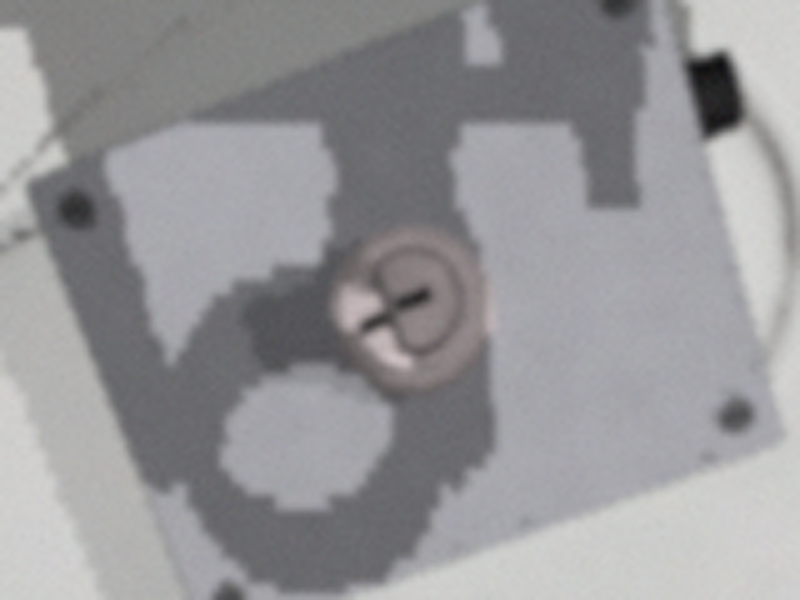

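The ring hangs flat, and the dark line on the shaft runs to image lower left (about −155° world). I'll move the ring over the shaft and check centring.

Emit:
drive_tool(rows=[{"offset": [35, 0.4, 0], "spin": 0, "jaw": 45}, {"offset": [35, 0.4, 0], "spin": 0, "jaw": 45}, {"offset": [23.8, 0.4, 0], "spin": 0, "jaw": 45}, {"offset": [0, 0, 10], "spin": 0, "jaw": 45}, {"offset": [0, 0, 10], "spin": 0, "jaw": 45}, {"offset": [0, 0, 0], "spin": 0, "jaw": 45}, {"offset": [0, 0, 0], "spin": 0, "jaw": 45}])

```text
clock: 7.25
eef_pos: [592.0, -111.9, 219.6]
eef_rot: [-3.141, -0.0, 1.569]
wrist_force: [0.9, 0.0, 0.0]
finger_gap: 50.3
```

```bash
python3 - <<'E'
from h import *
s=manip.read_state();e=s["eef_pos"];print(s["clock"],e,s["wrist_force"])
c=eyes.camera("wrist"); cl=cloud(c)
m=seg(cl,592,-111,14,88,102);P=cl[m];print("tip",m.sum(),P.mean(0),(P.min(0)+P.max(0))/2)
m=seg(cl,e[0],e[1],24,e[2]-95,e[2]-75)|(seg(cl,e[0],e[1],32,e[2]-95,e[2]-75)&(abs(cl[...,0]-e[0])<22)); P=cl[m]; z=np.median(P[:,2])
print("ring",m.sum(),z,ann(P[abs(P[:,2]-z)<4],17.5,26))
p=proj(c,[[592,-111,130]])[0].astype(int)
cv2.imwrite("pics/w4.png",cv2.resize(c["color"][p[1]-60:p[1]+60,p[0]-80:p[0]+80],(640,480),interpolation=cv2.INTER_CUBIC))
E
```

```text
7.25 [ 591.9896202  -111.87426109  219.56013082] [0.86884809 0.02520387 0.01195351]
tip 128 [ 593.34683014 -113.04208919   94.98893137] [ 593.15090023 -113.933272     94.52993615]
ring 2453 131.1199458069684 [ 592.37802577 -112.7129242 ]
```

View pics/w4.png

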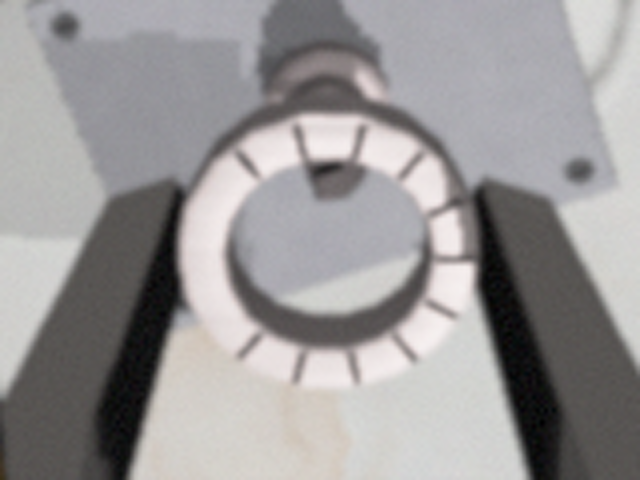

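Emit:
drive_tool(rows=[{"offset": [0, 0, 16], "spin": 0, "jaw": 45}, {"offset": [0, 0, 16], "spin": 0, "jaw": 45}, {"offset": [0, 0, 16], "spin": 0, "jaw": 45}, {"offset": [0, 0, 0], "spin": 0, "jaw": 45}, {"offset": [0, 0, 0], "spin": 0, "jaw": 45}])

```text
clock: 7.8
eef_pos: [592.3, -111.1, 172.7]
eef_rot: [3.141, 0.0, 1.57]
wrist_force: [-0.5, 0.2, -0.2]
finger_gap: 50.5
```

```bash
python3 - <<'E'
from h import *
s=manip.read_state();e=s["eef_pos"];print(s["clock"],e,s["wrist_force"])
c=eyes.camera("wrist"); cl=cloud(c)
m=seg(cl,592,-111,14,93,102);P=cl[m];print("tip",m.sum(),P.mean(0),(P.min(0)+P.max(0))/2)
m=seg(cl,e[0],e[1],32,e[2]-93,e[2]-82)&(abs(cl[...,0]-e[0])<23); P=cl[m]; z=np.median(P[:,2])
P=P[abs(P[:,2]-z)<4];P=P[np.hypot(*(P[:,:2]-e[:2]).T)>14]
print("ring",m.sum(),z,ann(P,17.5,26))
E
```

```text
7.8 [ 592.33530877 -111.05647269  172.74483355] [-0.47657581  0.2073154  -0.18653544]
tip 366 [ 593.02503043 -109.46915562   94.89138265] [ 592.54942378 -110.38383309   94.95852753]
ring 2449 84.36253605225727 [ 592.79420081 -111.96347897]
```

Emit:
drive_tool(rows=[{"offset": [1.1, -0.2, 0], "spin": 0, "jaw": 45}, {"offset": [0, 0, 6], "spin": 0, "jaw": 45}, {"offset": [0, 0, 5], "spin": 0, "jaw": 45}, {"offset": [0, 0, 4], "spin": 0, "jaw": 45}, {"offset": [0, 0, 3], "spin": 0, "jaw": 45}, {"offset": [0, 0, 1.5], "spin": 0, "jaw": 45}, {"offset": [0, 0, 0], "spin": 0, "jaw": 45}])

```text
clock: 8.55
eef_pos: [591.9, -109.5, 152.4]
eef_rot: [-3.141, -0.0, 1.57]
wrist_force: [0.4, 0.3, -0.3]
finger_gap: 50.5
```

Emit:
drive_tool(rows=[{"offset": [0, 0, 1], "spin": 0, "jaw": 45}, {"offset": [0, 0, 0], "spin": 0, "jaw": 45}, {"offset": [0, 0, 0], "spin": 0, "jaw": 60}, {"offset": [0, 0, 0], "spin": 0, "jaw": 70}, {"offset": [0, 0, 0], "spin": 0, "jaw": 70}, {"offset": [0, 0, 0], "spin": 0, "jaw": 70}, {"offset": [0, 0, -10], "spin": 0, "jaw": 70}, {"offset": [0, 0, -40], "spin": 0, "jaw": 70}, {"offset": [0, 0, -40], "spin": 0, "jaw": 70}, {"offset": [-45, 0, 0], "spin": 0, "jaw": 70}, {"offset": [-45, 0, 0], "spin": 0, "jaw": 70}, {"offset": [0, 0, 0], "spin": 0, "jaw": 70}, {"offset": [0, 0, 0], "spin": 0, "jaw": 70}])

```text
clock: 9.85
eef_pos: [591.8, -200.1, 242.1]
eef_rot: [3.141, -0.0, 1.569]
wrist_force: [-0.4, 0.8, 0.5]
finger_gap: 69.7
```

```bash
python3 - <<'E'
from h import *
s=manip.read_state();e=s["eef_pos"];print(s["clock"],e,s["eef_rot"],s["joints"])
c=eyes.camera("wrist"); cl=cloud(c)
m=seg(cl,592,-111,14,90,102);P=cl[m];print("tip",m.sum(),P.mean(0),(P.min(0)+P.max(0))/2)
m=seg(cl,592,-111,30,62.5,68);P=cl[m];P=P[np.hypot(P[:,0]-592,P[:,1]+111)>16.5];print("ring",len(P),ann(P,17.5,26),P[:,2].mean())
print("tilt",np.linalg.lstsq(np.c_[P[:,:2]-[592,-111],np.ones(len(P))],P[:,2],rcond=None)[0])
p=proj(c,[[592,-111,80]])[0].astype(int); x0,y0=p[0]-64,max(p[1]-48,0); print(x0,y0)
np.savez("w5.npz",**{k:c[k] for k in c})
cv2.imwrite("pics/w5.png",cv2.resize(c["color"][y0:y0+96,x0:x0+128],(768,576),interpolation=cv2.INTER_CUBIC))
E
```

```text
9.85 [ 591.75534886 -200.12280479  242.10076392] [ 3.14133642e+00 -4.43475781e-05  1.56894154e+00] [-3.84772470e-01  5.16480569e-01  1.36206513e+00  1.43629848e-04
  1.26282585e+00 -3.82961197e-01]
tip 281 [ 592.94286843 -110.58744815   94.78730837] [ 592.4608269  -110.96345259   94.56215506]
ring 1022 [ 592.52909063 -111.19924126] 63.351459823272535
tilt [2.26243612e-03 1.02844751e-03 6.33502144e+01]
181 58
```

View pics/w5.png

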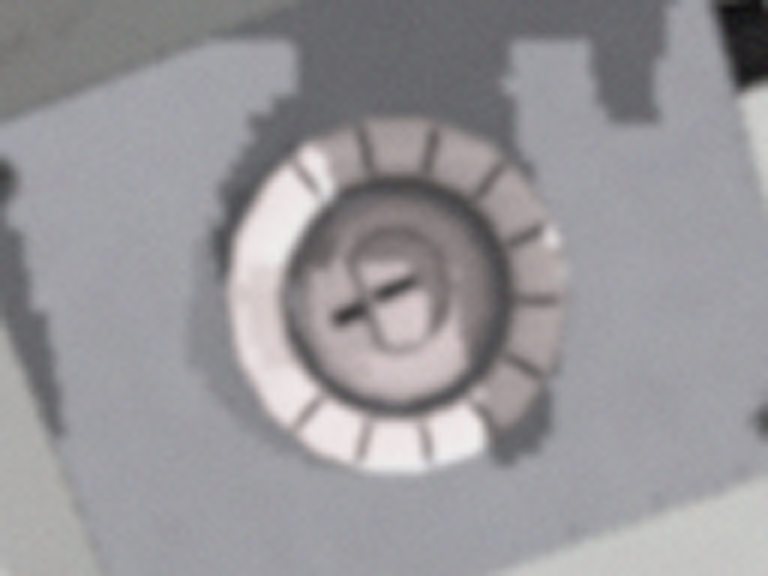

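The ring lies flat around the bush (tops at 63.4 mm, tilt ~0). The shaft's dark line runs from (412,281) through the flat's edge at about (370,300) to (335,320).

```bash
python3 - <<'E'
from h import *
c=dict(np.load("w5.npz")); A=lambda u,v:[181+u/6-.42,58+v/6-.42]
g=lambda uv,z:onz(c,[A(*uv)],z)[0]
an=lambda d:np.degrees(np.arctan2(d[1],d[0]))
a,b=g((414,281),96),g((372,299),96); print("tipline",a,b,an(b-a))
s=g((368,303),74);t=g((335,321),74);print("step",s,t,an(t-s))
p,q=g((358,262),96),g((382,344),96);print("chord",p,q,an(np.array([-(p-q)[1],(p-q)[0]])))
C=np.array([592.5,-110.96]);print("centre->step end",an(t[:2]-C))
E
cat > yaw.py <<'E'
E
python3 - <<'E'
import sys; sys.path.insert(0,'.')
import os; os.chdir('.')
from h import *
# pca on dark pixels of lines, and on the tip depth chord
c=dict(np.load("w5.npz")); cl=cloud(c)
g=c["color"].astype(float).mean(2); 
for z0,z1,z,r in ((90,102,96,8.5),(66,82,74,11)):
    m=seg(cl,592.4,-111,r,z0,z1)&(g<90)
    v,u=np.nonzero(m)
    if len(u)<4: print(z,len(u)); continue
    P=onz(c,np.c_[u,v],z)[:,:2]; w=P-P.mean(0); d=np.linalg.svd(w)[2][0]; print(z,len(u),np.degrees(np.arctan2(d[1],d[0])),P.mean(0))
E
```

```text
tipline [ 594.86133761 -109.86260225   96.        ] [ 589.33488039 -112.1013797    96.        ] -157.94704479591823
step [ 588.46585918 -111.86321575   74.        ] [ 583.668214  -114.3382036   74.       ] -152.71189736889647
chord [ 587.53009981 -107.49178934   96.        ] [ 590.6271624  -117.78031639   96.        ] -163.2471026273597
centre->step end -159.06789023851533
96 5 -150.33663916969954 [ 591.5624226  -111.19590133]
74 8 -155.03177839227146 [ 585.49073476 -113.44611817]
```

Both the knob (−158°) and the shaft (≈−157°) face about the same way. I'll go over the knob, align the jaws across its bar, and refine the fit.

Emit:
drive_tool(rows=[{"offset": [-33.6, -28.1, 0], "spin": 0, "jaw": 60}, {"offset": [-33.6, -28.1, 0], "spin": 0, "jaw": 60}, {"offset": [-33.6, -28.1, 0], "spin": 0, "jaw": 60}, {"offset": [-33.6, -28.1, 0], "spin": 0, "jaw": 60}, {"offset": [-33.6, -28.1, 0], "spin": 0, "jaw": 60}, {"offset": [0, 0, 5], "spin": 8.5, "jaw": 60}, {"offset": [0, 0, 5], "spin": 8.5, "jaw": 60}, {"offset": [0, 0, 5], "spin": 8.5, "jaw": 60}, {"offset": [0, 0, 5], "spin": 8.5, "jaw": 60}, {"offset": [0, 0, 5], "spin": 8.5, "jaw": 60}, {"offset": [0, 0, 5], "spin": 8.5, "jaw": 60}, {"offset": [0, 0, 5], "spin": 8.5, "jaw": 60}, {"offset": [0, 0, 5], "spin": 8.5, "jaw": 60}, {"offset": [0, 0, 0], "spin": 0, "jaw": 60}, {"offset": [0, 0, 0], "spin": 0, "jaw": 60}])

```text
clock: 11.4
eef_pos: [451.9, -366.8, 202.0]
eef_rot: [3.141, -0.0, 0.389]
wrist_force: [-0.3, 0.0, -0.2]
finger_gap: 60.2
```

```bash
cat >> h.py <<'E'
def bar(c,cl,x,y,z):
    m=seg(cl,x,y,30,z-5,z+5)&(c["color"].max(2)<250)
    m0=m.copy(); P=cl[m]; r=cv2.minAreaRect(P[:,:2].astype(np.float32))
    w=m&(c["color"].min(2)>120); d=cl[w].mean(0)[:2]-np.array(r[0]) if w.any() else [0,0]
    wp=cl[w][:,:2]; v=np.linalg.svd(wp-wp.mean(0))[2][0] if w.sum()>4 else [0,0]
    print("bar",m.sum(),r,np.median(P[:,2]),"white",w.sum(),np.degrees(np.arctan2(d[1],d[0])),"line",np.degrees(np.arctan2(v[1],v[0])))
E
python3 - <<'E'
from h import *
s=manip.read_state();e=s["eef_pos"];print(s["clock"],e,s["eef_rot"])
c=eyes.camera("wrist"); cl=cloud(c); bar(c,cl,451.5,-367.4,51)
for r in finder.find_in("wrist","knob")[:3]: print(r)
cv2.imwrite("pics/w6.png",cv2.resize(c["color"],(640,480)))
E
```

```text
11.4 [ 451.8601166  -366.7892796   202.03505635] [ 3.14142569e+00 -1.51342150e-04  3.89289350e-01]
bar 874 ((451.5621032714844, -367.2593994140625), (41.55810546875, 17.470178604125977), 21.82992172241211) 50.878844575758635 white 91 -158.91161531794864 line -160.7146289402453
{'uv': [152.3, 169.7], 'p': 0.9}
{'uv': [246.4, 203.7], 'p': 0.85}
{'uv': [204.8, 275.3], 'p': 0.81}
```

View pics/w6.png

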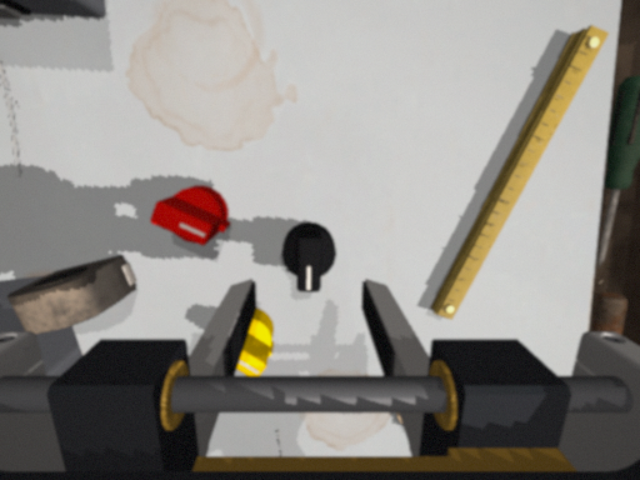

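The jaws straddle the black knob's bar (310,260), and centre and yaw agree with the fit. The red and yellow knobs are clear of the fingers. I'll grasp.

Emit:
drive_tool(force=30, rows=[{"offset": [0, 0, 35], "spin": 0, "jaw": 60}, {"offset": [0, 0, 30], "spin": 0, "jaw": 60}, {"offset": [0, 0, 12], "spin": 0, "jaw": 60}, {"offset": [0, 0, 0], "spin": 0, "jaw": 40}, {"offset": [0, 0, 0], "spin": 0, "jaw": 20}, {"offset": [0, 0, 0], "spin": 0, "jaw": 10}, {"offset": [0, 0, 0], "spin": 0, "jaw": 10}, {"offset": [0, 0, 0], "spin": 0, "jaw": 10}, {"offset": [0, 0, 0], "spin": 0, "jaw": 10}, {"offset": [0, 0, 0], "spin": 0, "jaw": 10}])

```text
clock: 12.5
eef_pos: [451.5, -367.6, 125.1]
eef_rot: [3.141, -0.0, 0.384]
wrist_force: [-1.7, 0.5, 4.8]
finger_gap: 17.9
```

Emit:
drive_tool(rows=[{"offset": [0, 0, -15], "spin": 0, "jaw": 10}, {"offset": [0, 0, -35], "spin": 0, "jaw": 10}, {"offset": [0, 0, -45], "spin": 0, "jaw": 10}, {"offset": [0, 0, -30], "spin": 0, "jaw": 10}, {"offset": [22.8, -30.8, 0], "spin": 0, "jaw": 10}, {"offset": [22.8, -30.8, 0], "spin": 0, "jaw": 10}, {"offset": [22.8, -30.8, 0], "spin": 0, "jaw": 10}, {"offset": [22.8, -30.8, 0], "spin": 0, "jaw": 10}, {"offset": [22.8, -30.8, 0], "spin": 0, "jaw": 10}, {"offset": [22.8, -30.8, 0], "spin": 0, "jaw": 10}, {"offset": [0, 0, 0], "spin": 0, "jaw": 10}, {"offset": [0, 0, 0], "spin": 0, "jaw": 10}, {"offset": [0, 0, 0], "spin": 0, "jaw": 10}])

```text
clock: 13.8
eef_pos: [508.9, -145.7, 250.1]
eef_rot: [3.141, -0.0, 0.383]
wrist_force: [-0.5, -1.1, -0.7]
finger_gap: 17.6
```

```bash
python3 - <<'E'
from h import *
s=manip.read_state();e=s["eef_pos"];print(s["clock"],e,s["eef_rot"],s["joints"].round(2),s["finger_gap"],s["wrist_force"])
c=eyes.camera("wrist"); cl=cloud(c); np.savez("w7.npz",**{k:c[k] for k in c})
m=seg(cl,592,-111,14,90,102);P=cl[m];print("tip",m.sum(),P.mean(0),(P.min(0)+P.max(0))/2)
m=seg(cl,592,-111,30,62.5,68);P=cl[m];P=P[np.hypot(P[:,0]-592,P[:,1]+111)>16.5];print("ring",len(P),ann(P,17.5,26),P[:,2].mean())
bar(c,cl,e[0],e[1],e[2]-74)
# skirt
m=seg(cl,e[0],e[1],30,e[2]-104,e[2]-97);P=cl[m]
if len(P): print("skirt",len(P),np.median(P[:,2])-e[2],P[:,:2].min(0)-e[:2],P[:,:2].max(0)-e[:2])
p=proj(c,[[592,-111,80]])[0].astype(int);x0,y0=p[0]-64,max(p[1]-48,0);print(x0,y0)
a=cv2.resize(c["color"][y0:y0+96,x0:x0+128],(512,384),interpolation=cv2.INTER_CUBIC)
p=proj(c,[e-[0,0,80]])[0].astype(int);b=cv2.resize(c["color"][p[1]-48:p[1]+48,p[0]-32:p[0]+32],(256,384),interpolation=cv2.INTER_CUBIC)
cv2.imwrite("pics/w7.png",np.hstack([a,b]))
E
```

```text
13.8 [ 508.88271554 -145.6630684   250.06692209] [ 3.14121836e+00 -1.22181078e-04  3.83031714e-01] [-0.35  0.3   1.64 -0.    1.19  0.84] 17.576939144729895 [-0.48873745 -1.12085913 -0.65194452]
tip 266 [ 592.85459612 -110.35366047   94.65287552] [ 592.70736713 -110.6706257    93.66183488]
ring 993 [ 592.38670868 -110.89559295] 63.360704395016064
bar 2017 ((511.98095703125, -148.25901794433594), (42.172264099121094, 38.25289535522461), 46.64299011230469) 175.91690021187424 white 88 174.0660870485659 line 92.98289830571942
skirt 392 -102.335061978901 [ -2.12755526 -17.30492976] [22.0040413  21.41894804]
180 59
```

View pics/w7.png

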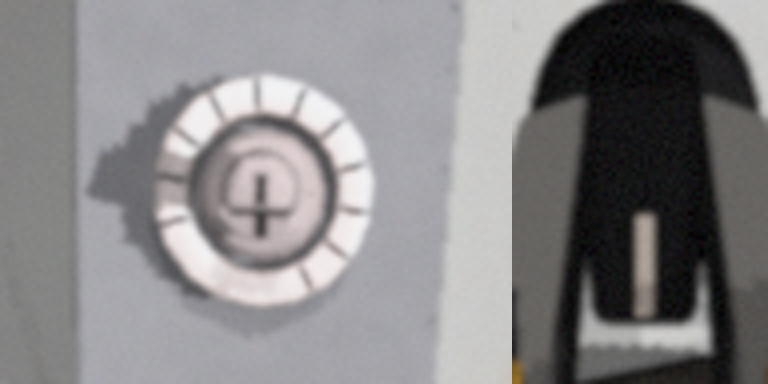

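The shaft's line is vertical in the picture at (261,205), parallel to the knob's white line, so no turn is needed. I'll move over the shaft and start the insertion.

Emit:
drive_tool(force=45, rows=[{"offset": [30, 0, 0], "spin": 0, "jaw": 10}, {"offset": [30, 0, 0], "spin": 0, "jaw": 10}, {"offset": [30.1, -0.1, 0], "spin": 0, "jaw": 10}, {"offset": [0, 0, 10], "spin": 0, "jaw": 10}, {"offset": [0, 0, 10], "spin": 0, "jaw": 10}, {"offset": [0, 0, 6], "spin": 0, "jaw": 10}, {"offset": [0, 0, 0], "spin": 0, "jaw": 10}, {"offset": [0, 0, 0], "spin": 0, "jaw": 10}])

```text
clock: 14.65
eef_pos: [592.3, -111.6, 224.0]
eef_rot: [3.141, -0.0, 0.383]
wrist_force: [-0.9, 0.2, -1.2]
finger_gap: 17.4
```

```bash
python3 - <<'E'
from h import *
s=manip.read_state();e=s["eef_pos"];print(s["clock"],e,s["wrist_force"],s["moment"])
c=eyes.camera("wrist"); cl=cloud(c)
m=seg(cl,592,-111,30,61,68);P=cl[m];P=P[np.hypot(P[:,0]-592,P[:,1]+111)>16.5];print("ring",len(P),ann(P,17.5,26) if len(P)>20 else 0)
m=seg(cl,e[0],e[1],32,e[2]-104,e[2]-97);P=cl[m]; x=np.array([np.cos(.384),np.sin(.384)])
r=(P[:,:2]-e[:2]);print("skirt",len(P),np.percentile(r@x,99.5)-22)
y=np.array([x[1],-x[0]]);q=r@y;print("skirt y",q.min(),q.max())
c=eyes.camera("side");p=proj(c,[[592,-111,95]])[0].astype(int)
cv2.imwrite("pics/s8.png",cv2.resize(c["color"][p[1]-36:p[1]+36,p[0]-48:p[0]+48],(768,576),interpolation=cv2.INTER_CUBIC))
E
```

```text
14.65 [ 592.25563323 -111.60165375  223.95754363] [-0.92251582  0.16944136 -1.16760441] [-0.02323099  0.13116131 -0.00178122]
ring 657 [ 592.33053863 -110.77395198]
skirt 400 -0.5012608170756288
skirt y -20.46563725838605 20.795718135755376
```

View pics/s8.png

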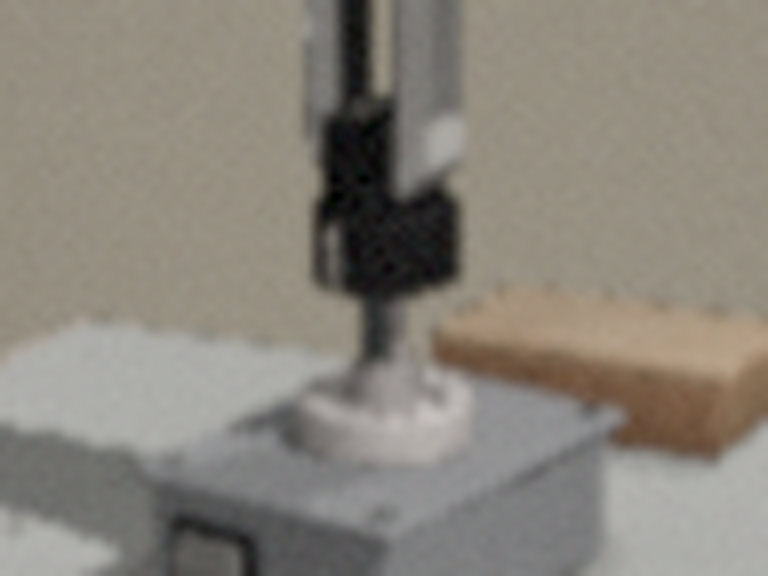

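The knob sits centred just above the shaft tip in the side view (385,295). I'll lower it gently.

Emit:
drive_tool(rows=[{"offset": [0.4, 0, 2], "spin": 0, "jaw": 10}, {"offset": [0, 0, 2], "spin": 0, "jaw": 10}, {"offset": [0, 0, 2], "spin": 0, "jaw": 10}, {"offset": [0, 0, 2], "spin": 0, "jaw": 10}, {"offset": [0, 0, 0], "spin": 0, "jaw": 10}, {"offset": [0, 0, 0], "spin": 0, "jaw": 10}])

```text
clock: 15.35
eef_pos: [593.0, -110.9, 215.6]
eef_rot: [3.142, 0.0, 0.384]
wrist_force: [0.5, 0.2, -0.9]
finger_gap: 17.5
```

Emit:
drive_tool(rows=[{"offset": [0, 0, 3], "spin": 0, "jaw": 10}, {"offset": [0, 0, 3], "spin": 0, "jaw": 10}, {"offset": [0, 0, 3], "spin": 0, "jaw": 10}, {"offset": [0, 0, 3], "spin": 0, "jaw": 10}, {"offset": [0, 0, 0], "spin": 0, "jaw": 10}, {"offset": [0, 0, 0], "spin": 0, "jaw": 10}])

```text
clock: 15.95
eef_pos: [593.0, -111.0, 203.6]
eef_rot: [-3.142, 0.0, 0.384]
wrist_force: [1.0, -0.5, -0.6]
finger_gap: 17.5
```

Emit:
drive_tool(rows=[{"offset": [0, 0, 1.5], "spin": 0, "jaw": 10}, {"offset": [0, 0, 1.5], "spin": 0, "jaw": 10}, {"offset": [0, 0, 1], "spin": 0, "jaw": 10}, {"offset": [0, 0, 1], "spin": 0, "jaw": 10}, {"offset": [0, 0, 0], "spin": 0, "jaw": 10}, {"offset": [0, 0, 0], "spin": 0, "jaw": 10}])

```text
clock: 16.55
eef_pos: [593.1, -111.0, 199.1]
eef_rot: [3.141, -0.001, 0.384]
wrist_force: [-0.7, 0.2, 4.6]
finger_gap: 17.6
```

Emit:
drive_tool(rows=[{"offset": [0, 0, 1], "spin": 0, "jaw": 10}, {"offset": [0, 0, 1], "spin": 0, "jaw": 10}, {"offset": [0, 0, 1], "spin": 0, "jaw": 10}, {"offset": [0, 0, 0], "spin": 0, "jaw": 10}, {"offset": [0, 0, 0], "spin": 0, "jaw": 10}])

```text
clock: 17.05
eef_pos: [593.1, -111.0, 196.5]
eef_rot: [3.141, -0.001, 0.384]
wrist_force: [-2.5, 1.0, 7.4]
finger_gap: 17.7
```

Emit:
drive_tool(rows=[{"offset": [0, 0, 0.5], "spin": 0, "jaw": 10}, {"offset": [0, 0, 0.5], "spin": 0, "jaw": 10}, {"offset": [0, 0, 0], "spin": 0, "jaw": 10}, {"offset": [0, 0, 0], "spin": 0, "jaw": 10}])

```text
clock: 17.45
eef_pos: [593.2, -111.0, 195.9]
eef_rot: [3.141, -0.001, 0.384]
wrist_force: [-3.6, 0.6, 11.1]
finger_gap: 17.7
```

Emit:
drive_tool(rows=[{"offset": [0, 0, 0.5], "spin": 0, "jaw": 10}, {"offset": [0, 0, 0.5], "spin": 0, "jaw": 10}, {"offset": [0, 0, 0], "spin": 0, "jaw": 10}, {"offset": [0, 0, 0], "spin": 0, "jaw": 10}])

```text
clock: 17.85
eef_pos: [593.4, -111.0, 195.8]
eef_rot: [3.14, -0.002, 0.384]
wrist_force: [-5.8, 1.0, 18.3]
finger_gap: 17.5
```

Emit:
drive_tool(rows=[{"offset": [-0.4, -0.1, 0], "spin": 0, "jaw": 10}, {"offset": [0, 0, 0.3], "spin": 0, "jaw": 10}, {"offset": [0, 0, 0], "spin": 0, "jaw": 10}, {"offset": [0, 0, 0], "spin": 0, "jaw": 10}, {"offset": [0, 0, 0], "spin": 0, "jaw": 10}])

```text
clock: 18.35
eef_pos: [593.2, -111.1, 195.7]
eef_rot: [3.14, -0.003, 0.384]
wrist_force: [-4.6, 1.7, 19.0]
finger_gap: 17.4
```

```bash
python3 - <<'E'
from h import *
s=manip.read_state();e=s["eef_pos"];print(s["clock"],e,s["wrist_force"],s["moment"],s["finger_gap"])
c=eyes.camera("wrist"); cl=cloud(c)
x=np.array([np.cos(.384),np.sin(.384)])
r=(cl[...,:2]-[592.4,-111])
m=(np.hypot(r[...,0],r[...,1])<21)&(r@x>2)
P=cl[m&(cl[...,2]>88)&(cl[...,2]<101)];print("skirt z (exp 95)",len(P),np.median(P[:,2]))
P=cl[m&(cl[...,2]>116)&(cl[...,2]<130)&(abs(r@np.array([x[1],-x[0]]))<6)];print("bar z (exp 123)",len(P),np.median(P[:,2]))
m=seg(cl,592,-111,30,61,68);P=cl[m];print("ring",len(P),ann(P,17.5,26),np.median(P[:,2]))
a=cv2.resize(c["color"],(512,384))
c=eyes.camera("side");p=proj(c,[[592,-111,95]])[0].astype(int)
b=cv2.resize(c["color"][p[1]-48:p[1]+48,p[0]-32:p[0]+32],(256,384),interpolation=cv2.INTER_CUBIC)
cv2.imwrite("pics/f9.png",np.hstack([a,b]))
E
```

```text
18.35 [ 593.18366246 -111.05811049  195.72992253] [-4.62295777  1.66566868 18.96359571] [0.37132982 1.08882998 0.05639452] 17.41755597053742
skirt z (exp 95) 257 93.63431714837247
bar z (exp 123) 572 121.73460708725291
ring 531 [ 593.4799187  -110.56406843] 62.895248351865746
```

View pics/f9.png

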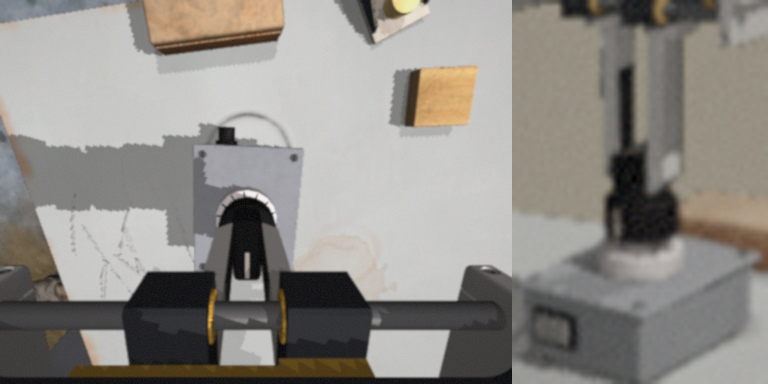

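```bash
python3 -c "
from cell import manip
print(manip.sign_off())"
```

```text
the job is handed in; nothing more can be done
None
```

I put the dial ring over the bush and let go of it. Then I pushed the black knob onto the D-shaft and pressed it down, and handed the job in at about 18.5 s with the arm still holding it down.

Last checks:
- **Ring:** after I let go it lay flat, with its top at 63.4 mm against a nominal 64 mm and almost no tilt. It was centred on the bush to within about 0.3 mm.
- **Knob direction:** as found, the knob already faced the same way as the shaft's flat, within a few degrees, so no separate turn was needed. It slid on with no noticeable resistance.
- **Knob pressed down:** the skirt and bar top measured 93.6 and 121.7 mm, where 95 and 123 mm would be fully down. The ring also reads about 1 mm low in the same picture, so this fits full travel.
- **Press force:** it rose from about 11 N to 18–19 N while the tool sank only 0.2 mm, which shows the shaft is at its stop.

A sideways force of about 5 N from a slight off-centre hold remained, and I left it. I touched nothing else, but I did not measure the other things on the bench again at the end.

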